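# Find the full gas cartridge on the balance and lock it into the dock

### The job

One of the two identical gas cartridges is full and the other is nearly spent: set them gently on opposite pans of the balance, let go of both and let the beam settle to see which is heavier. Then take the heavier one and press it down into the dock's socket until the spring catches have snapped over its foot and hold it down on the valve, without ramming the dock or leaning hard on the pans. Leave the lighter cartridge standing on its pan and do not disturb the other things.

Things in the scene. Friction and masses are not known exactly. Their poses are not given: they have to be found in the camera images.
- cartridge_a: One of two identical bare aluminium gas cartridges, 76 mm tall, upright. Foot flange 40 mm across and 5 mm thick, above it a plain body 30 mm across up to 60 mm, then a domed shoulder with a 12 mm nub on top. Grip it round the 30 mm body. Origin at the centre of its underside, z up along its axis. Mass about 70 g spent, 105 g full; either of the two may be the full one, which cannot be seen.
- cartridge_b: The other cartridge, same shape, size and frame. Pushed down the socket, a foot meets the sprung catches' slopes about 11 mm below the mouth, then at 19.5 mm a sprung valve plate (2 N, then 0.7 N more per mm); when the plate is 5.5 mm down the catches snap 3 mm over the flange. Pushing takes 6 to 9 N just before the snap, a little less after it; from 6.5 mm on a rubber buffer adds 8 N per mm.
- balance: Two-pan balance, grey base 120 x 270 mm on the bench, beam along its y axis. Origin under the centre of the base on the bench; +y towards the left pan. Its pans stand 95 mm to either side of the centre.
- pan_left: Left pan (+y side of the balance): level steel dish, 98 mm across inside, rim 3.5 mm high. Origin at the centre of its flat top, which is 96 mm above the bench when the beam is level and moves up and down by 8 mm, from 88 to 104 mm. It yields to a few grams and goes down onto a firm stop at 88 mm; the pans always move oppositely and stay level.
- pan_right: Right pan (-y side of the balance), like the left pan; origin at the centre of its flat top.
- beam (a joint): Tilt of the balance's beam in rad: 0 level, +0.084 left pan fully down, -0.084 right pan fully down. Turns freely.
- dock: Cartridge dock: grey base plate 135 x 100 mm fixed on the bench with a post, 124 mm high, 36 mm to the +x side of its centre. A round aluminium socket (58 mm outside, 36 mm deep) is clamped to the post; its two sprung catches sit on its +x and -x sides, its brass hose outlet to +y. Origin under the centre of the base plate, on the bench.
- socket_axis (a point): Point on the bench on the upright axis of the dock's socket, 30 mm to the -x side of the dock's centre; axes as the dock's. The socket's clamp height is set differently each time and is not reported: its mouth lies 71 to 107 mm above the bench. The mouth is flared, 54 mm wide; from 8 mm down the bore is 44 mm wide, 2 mm of play all round a cartridge's foot.
- marker_pen: Black-capped marker pen, 17 x 135 x 16 mm, lying on the bench in front of the balance; a bystander. Origin at the centre of its underside.
- bottle_oil: Small brown dropper bottle, 27 mm across and 84 mm tall, standing between the balance and the front edge; a bystander. Origin at the centre of its underside, z up.
- tally_counter: Chrome hand tally counter, 42 x 47 x 35 mm, on the bench in front of the balance; a bystander. Origin at the centre of its underside.
Not all that is in view belongs to the job. What is shaped like the cartridge_b but turquoise is not meant. What is shaped like the cartridge_a but red is not meant.

How it is judged:
On the way:
1. both cartridges stand on opposite pans, let go, with the beam tipped and at rest (((horizontal distance between cartridge_a and pan_left below 0.035 m and horizontal distance between cartridge_b and pan_right below 0.035 m and contact force between cartridge_a and pan_left above 0.2 N and contact force between cartridge_b and pan_right above 0.2 N) or (horizontal distance between cartridge_b and pan_left below 0.035 m and horizontal distance between cartridge_a and pan_right below 0.035 m and contact force between cartridge_b and pan_left above 0.2 N and contact force between cartridge_a and pan_right above 0.2 N)) and (value of joint beam above 0.05 rad or value of joint beam below -0.05 rad) and velocity of joint beam between -0.05 and 0.05 rad/s and angle between each of cartridge_a, cartridge_b's own z axis and vertical below 0.1 rad and contact force between the fingers and cartridge_a below 0.05 N and contact force between the fingers and cartridge_b below 0.05 N), for 0.4 s.
At the end, for the whole second after the job is handed in: The heavier cartridge stands upright in the dock's socket, within 5 mm of its axis, clamped between catches and sprung valve (over 6 N on the dock, untouched; a loose one gives 1 N); the lighter one (under 0.86 N) stands upright and at rest on a pan, within 35 mm of its centre (angle between each of cartridge_a, cartridge_b's own z axis and vertical below 0.1 rad and linear speed of each of cartridge_a, cartridge_b below 0.02 m/s and ((contact force between cartridge_a and dock above 6 N and horizontal distance between cartridge_a and socket_axis below 0.005 m and height (world z) of cartridge_a below 0.09 m and ((horizontal distance between cartridge_b and pan_left below 0.035 m and contact force between cartridge_b and pan_left between 0.3 and 0.86 N) or (horizontal distance between cartridge_b and pan_right below 0.035 m and contact force between cartridge_b and pan_right between 0.3 and 0.86 N))) or (contact force between cartridge_b and dock above 6 N and horizontal distance between cartridge_b and socket_axis below 0.005 m and height (world z) of cartridge_b below 0.09 m and ((horizontal distance between cartridge_a and pan_left below 0.035 m and contact force between cartridge_a and pan_left between 0.3 and 0.86 N) or (horizontal distance between cartridge_a and pan_right below 0.035 m and contact force between cartridge_a and pan_right between 0.3 and 0.86 N))))).
It fails at once if the dock is rammed: more than 25 N on it (contact force between anything else and dock above 25 N).
It fails at once if a pan is leaned on with more than 20 N (contact force between anything else and pan_left above 20 N or contact force between anything else and pan_right above 20 N).
It fails at once if the marker pen, dropper bottle or tally counter is shifted by more than 30 mm, or the bottle tipped (distance of any of marker_pen, bottle_oil, tally_counter from where it was at the start of the episode above 0.03 m or angle between bottle_oil's own z axis and vertical above 0.5 rad).
It also fails if it takes over 64 s, if anything falls off the work surface, if the arm or the gripper's body presses on something with over 40 N, if the wrist force passes 120 N, or if a joint passes its speed limit or range.

### The arm

A 7-joint arm with a two-finger parallel gripper is mounted at the origin on a cart in front of the work surface, level with it; the furniture and walls round the work are solid. World frame = base frame: x ahead of the robot, y to its left, z up, the work surface at z = 0. Lengths are in m, angles in rad, forces in N, time in s.
With the tool pointing down it reaches from about 0.4 to 0.85 m from the base axis. Payload 4.5 kg.
Tool frame: the origin (TCP) lies at the very end of the fingers, on their centre line; the grasp point (between the pads) lies 19 mm behind it; z points along the fingers, y is the line along which they close (so a half turn about z gives the same grasp; the last joint's range is limited). The gripper opens to 85 mm and grips with 20 to 120 N. Pads are 22 mm wide; open, the fingers measure 114 mm over their backs; the gripper's body (76 mm by 85 mm) begins 54 mm behind the grasp point. The pads swing forward as they close: fully open they stand 13 mm farther back than shut.
Start: joints at [1.277, 0.689, -0.195, 1.565, 0.157, 0.902, -0.215], TCP at [0.201, -0.592, 0.231] pointing down, gripper open.
Joint ranges: [-3.01, 3.01], [-0.46, 2.08], [-1.47, 1.51], [0.13, 2.56], [-1, 4.14], [0.04, 2.09], [-2.66, 2.66]. Speed limits (rad/s): [2.57, 2.57, 3.14, 3.14, 3.14, 3.14, 3.14].

### API

Orientations are given as a unit quaternion [w, x, y, z].
In Python, from workcell import env gives the robot as it stands.
- The arm moves only by the tool jog_arm, never from a script. Its arguments are lists of equal length, an entry for each row: "dp": the shift along the tool's x, y, z in units of 40 mm (1.0 is 40 mm), a list of three; "dr": the turn, a rotation vector about the tool's x, y, z in units of 5 degrees (1.0 is 5 degrees), a list of three; "jaw": the finger opening in mm, from 0 to 85.4. A call has exactly 10 rows; each row shifts and turns the commanded pose from where the row before left it, along the tool's axes as they then stand; what a row does not reach is not made up. A row lasts 1/10 s, in which the tool goes at most 50 mm and 8.59 degrees, less where a joint would pass 70% of its speed; a pose out of reach is approached as far as the arm can. A call is refused whole if a number of a shift passes 1 or a number of a turn 1, either way. A call with a gripper value outside its range is refused whole. The fingers move at their own pace and stop on an object; "squeeze" is the grip in N (left out, the last holds). Time passes only in rows, so rows that do not move let the fingers close, or fill a call up. It gives the time, the measured TCP pose, the force, the opening and the grip force at its end, in the units of the state.
- env.state(): the state, without advancing time (a new reading comes with each control period).
- env.snapshot(name): name is "scene" or "top" or "wrist"; returns a dict with "pixels" (420x560x3 uint8, blue, green, red), "vertical_fov" (degrees; the focal length in pixels is half the picture's height over the tangent of half this angle, whatever the lens; pixels are square), "cx", "cy" (the principal point, pixels), "world_to_cam" (4x4, takes a point from world to camera coordinates). Camera axes: x right, y down, z forward; pixel columns grow to the right and rows downward; lengths in m; the calibration is good to about 2 mm. The wrist camera is an equidistant fisheye: a pixel r from the principal point sees the ray r / f radians off the axis. A picture is of the moment at which its call begins. There is no depth.
- env.close_job(): hands the job in; it is judged then, once.
The state is a dict: "clock": time; "joints": joint angles; "dq": joint speeds; "joint_torque": joint torques, N m; "ee_pos": TCP position; "ee_rot": TCP orientation; "wrist_force": force on the tool from outside, world axes, zero at the start; "wrist_torque": the same for the moment, N m; "width": finger opening in m; "grasp_force": force on a finger pad.
Only numpy, scipy, OpenCV 4.12 (cv2) and the standard library are available. Lean on these libraries where they do the work, as an engineer would, in place of code of your own. Each camera call takes 0.05 s, during which the arm holds its last target. There are 200 camera calls.

## Working session

There is one attempt and no reset: what is moved stays moved. The work goes in short steps, Python scripts to look and compute and a tool call to move; the robot and the scene stay as the last step left them, time stands still between calls to the robot, and variables do not carry over. Pictures are saved under pics/ and viewed, at most 10 in all, crops included, and the job is handed in when it is done.

Besides the shell and the picture viewer there is one more tool, called after "Request:" by a JSON object that holds its "op" and its "data". jog_arm: Moves the arm, as the interface text tells. Its arguments: {"type":"object","properties":{"dp":{"type":"array","items":{"type":"array","items":{"type":"number"}}},"dr":{"type":"array","items":{"type":"array","items":{"type":"number"}}},"jaw":{"type":"array","items":{"type":"number"}},"squeeze":{"type":"number"}},"required":["dp","dr","jaw"]}

```bash
mkdir -p pics
cat > h.py <<'E'
import numpy as np, cv2, json
from workcell import env
def snap(n,name=None):
    s=env.snapshot(n); s['pixels']=np.array(s['pixels'],np.uint8)
    if name: cv2.imwrite(f'pics/{name}.png',s['pixels'])
    s['n']=n; return s
def ray(s,u,v):
    T=np.array(s['world_to_cam']); f=210/np.tan(np.radians(s['vertical_fov'])/2)
    x,y=(u-s['cx'])/f,(v-s['cy'])/f
    if s['n']=='wrist':
        r=np.hypot(x,y); k=np.sin(r)/r if r>1e-9 else 1; d=np.array([x*k,y*k,np.cos(r)])
    else: d=np.array([x,y,1.])
    R=T[:3,:3]; return -R.T@T[:3,3], R.T@(d/np.linalg.norm(d))
def plane(s,u,v,z):
    o,d=ray(s,u,v); return o+d*(z-o[2])/d[2]
def tri(*rs):
    A=np.zeros((3,3));b=np.zeros(3)
    for o,d in rs:
        P=np.eye(3)-np.outer(d,d);A+=P;b+=P@o
    p=np.linalg.solve(A,b); return p,[np.linalg.norm(np.cross(p-o,d)) for o,d in rs]
def proj(s,p):
    T=np.array(s['world_to_cam']); f=210/np.tan(np.radians(s['vertical_fov'])/2)
    c=T[:3,:3]@p+T[:3,3]
    if s['n']=='wrist':
        r=np.hypot(c[0],c[1]);t=np.arctan2(r,c[2]);k=t/max(r,1e-9);return f*k*c[0]+s['cx'],f*k*c[1]+s['cy']
    return f*c[0]/c[2]+s['cx'],f*c[1]/c[2]+s['cy']
E
python3 - <<'E'
from h import *
for n in('scene','top'):
    s=snap(n,n+'0'); print(n,s['vertical_fov'],s['cx'],s['cy'],ray(s,s['cx'],s['cy']))
print(env.state())
E
```

```text
scene 44.843987581348514 274.7860109916869 206.355516136888 (array([-0.47544356, -0.53307876,  0.5686337 ]), array([ 0.79367314,  0.44920186, -0.41024461]))
top 46.89367202146268 292.3109202787228 208.67694650536438 (array([ 0.30321508, -0.00525018,  1.34009495]), array([ 0.12973359, -0.00720173, -0.99152273]))
{'clock': 0.1, 'joints': array([ 1.27682942,  0.6899354 , -0.19450919,  1.56625807,  0.15730196,
        0.90249277, -0.21508602]), 'dq': array([-1.53473890e-03,  1.90081677e-04,  1.40355405e-04, -2.24118827e-03,
       -3.52276235e-05,  1.28997912e-04, -7.13728772e-04]), 'joint_torque': array([-2.51018857e-03, -5.40602767e+01, -1.27095703e+00, -1.58986062e+01,
        9.49935667e-03,  4.40723525e-03,  2.36023391e-05]), 'ee_pos': array([ 0.20096638, -0.59118181,  0.23053714]), 'ee_rot': array([-8.27172822e-04,  9.86593817e-01,  1.63192876e-01, -2.02111436e-04]), 'wrist_force': array([-0.38783019,  0.64903791,  0.3446051 ]), 'wrist_torque': array([ 0.02672417, -0.01540852, -0.00943499]), 'grasp_force': 0.0, 'width': 0.08527555430495815}
```

View pics/scene0.png

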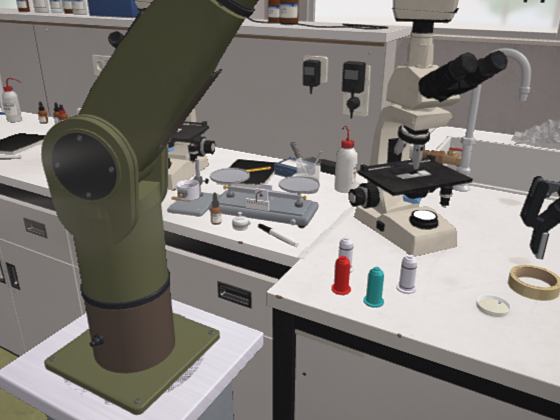

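View pics/top0.png

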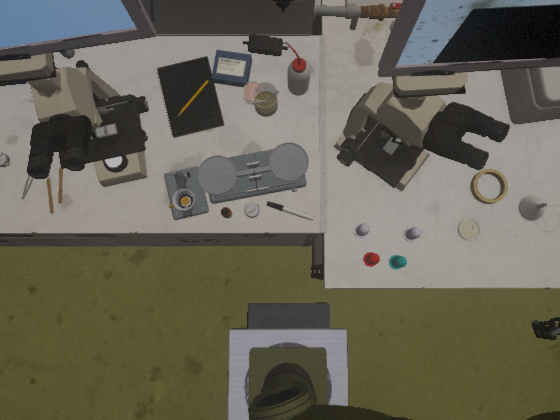

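Candidates are two aluminium cartridges at top (362,229) and (414,233), seen in scene at (346,250) and (408,273). The red one at top (371,259) and the turquoise one at (398,262) are excluded by colour. The balance is at top (255,172) and the dock at (187,195). I'll confirm these in an enlarged crop.

Run:
```python
from h import *
t=cv2.imread('pics/top0.png');s=cv2.imread('pics/scene0.png')
f=lambda im,x,y,w,h,k:cv2.resize(im[y:y+h,x:x+w],None,fx=k,fy=k,interpolation=cv2.INTER_CUBIC)
a=f(t,160,135,160,90,5)[:300]; a=cv2.resize(f(t,160,135,160,90,2.5),(400,225))
b=f(t,340,210,100,60,4)[:225,:400]
c=f(s,310,225,130,85,3); d=f(s,150,150,180,85,2.25)
C=np.zeros((600,800,3),np.uint8); C[:225,:400]=a; C[:225,400:400+b.shape[1]]=b[:225]
C[230:230+c.shape[0],:c.shape[1]]=c; C[230:230+d.shape[0],395:395+d.shape[1]]=d
cv2.imwrite('pics/crop1.png',C)
```

```text
(no output)
```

View pics/crop1.png

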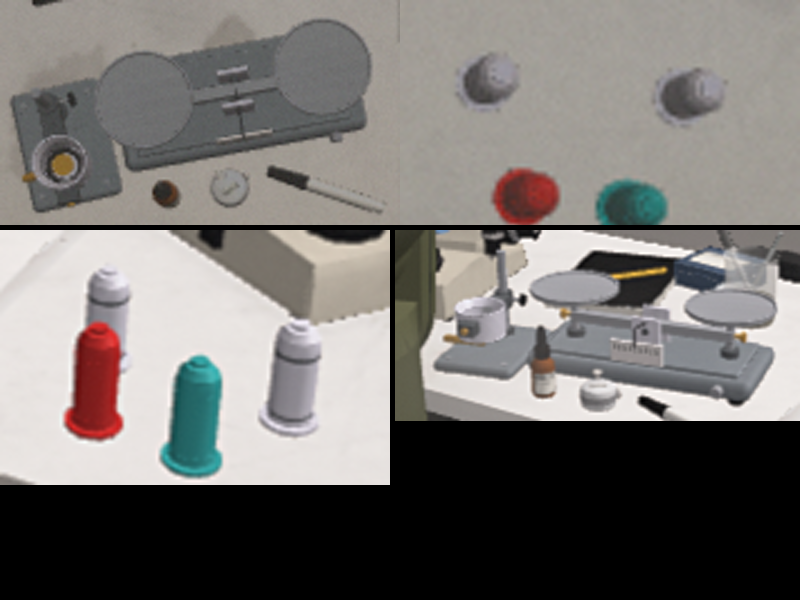

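The crop confirms the two grey cartridges: A near top (364,226), B near top (419,231). The red and turquoise ones stand in front of them. Next I triangulate.

Run:
```python
from h import *
t=snap('top');s=snap('scene')
np.set_printoptions(precision=4,suppress=True)
for n,a,b in [('A nub',(364.3,226),(346.5,237.7)),('B nub',(418.7,230.8),(410,255.7)),('panL',(217.6,174.6),(230,175.8)),('panR',(288.8,161.8),(298.9,184.7)),('mouth',(184,199.8),(187.8,183.8))]:
    print(n,*tri(ray(t,*a),ray(s,*b)))
for n,a,z in [('red',(371,259),.05),('turq',(398,262),.05),('bottle',(226,212),.06),('tally',(252,210),.02),('post',(181,175),.124)]: print(n,plane(t,*a,z))
```

```text
A nub [ 0.4217 -0.2011  0.0725] [np.float64(0.00293555297914969), np.float64(0.0029355529791496404)]
B nub [ 0.4081 -0.341   0.0761] [np.float64(0.004954365985658568), np.float64(0.004954365985658599)]
panL [0.555  0.1827 0.0944] [np.float64(0.0020511069760630785), np.float64(0.0020511069760629896)]
panR [ 0.5891 -0.003   0.0944] [np.float64(0.002570585043540622), np.float64(0.0025705850435406596)]
mouth [0.4909 0.2727 0.0762] [np.float64(0.002230166692200264), np.float64(0.002230166692200372)]
red [ 0.3372 -0.2233  0.05  ]
turq [ 0.3292 -0.2949  0.05  ]
bottle [0.4618 0.1619 0.06  ]
tally [0.4723 0.0959 0.02  ]
post [0.5491 0.2699 0.124 ]
```

```bash
cat >> h.py <<'E'
def go(x,y,z,rows=10):
    st=env.state(); q=st['ee_rot']
    from scipy.spatial.transform import Rotation as Ro
    R=Ro.from_quat(np.r_[q[1:],q[0]]).as_matrix()
    d=R.T@(np.array([x,y,z])-st['ee_pos'])/.04
    print('units total',d.round(3),'per row',(d/rows).round(3),'z axis',R[:,2].round(4),'clock',st['clock'])
E
python3 - <<'E'
from h import *
go(.408,-.341,.16)
E
```

```text
units total [ 6.914 -4.258  1.774] per row [ 0.691 -0.426  0.177] z axis [-5.e-04  1.e-03 -1.e+00] clock 0.2
```

Request:
{"op": "jog_arm", "data": {"dp": [[0.69,-0.43,0.18],[0.69,-0.43,0.18],[0.69,-0.43,0.18],[0.69,-0.43,0.18],[0.69,-0.43,0.18],[0.69,-0.43,0.18],[0.69,-0.43,0.18],[0.69,-0.43,0.18],[0.69,-0.43,0.18],[0.69,-0.43,0.18]], "dr": [[0,0,0],[0,0,0],[0,0,0],[0,0,0],[0,0,0],[0,0,0],[0,0,0],[0,0,0],[0,0,0],[0,0,0]], "jaw": [85,85,85,85,85,85,85,85,85,85], "squeeze": 30}}

```text
clock: 1.2
ee_pos: [0.4079, -0.339, 0.159]
ee_rot: [0.0, 0.987, 0.163, 0.0]
wrist_force: [-0.1, 0.1, -0.8]
width: 0.0849
grasp_force: 0.0
```

Run:
```python
from h import *
s=snap('wrist','w1'); print(s['vertical_fov'],ray(s,s['cx'],s['cy'])); 
for n,p in [('A',(.4217,-.2011,.076)),('B',(.408,-.341,.076)),('tcp',env.state()['ee_pos'])]: print(n,proj(s,np.array(p)))
go(.408,-.341,.16)
```

```text
65.70646984690485 (array([ 0.46981947, -0.31754208,  0.30188821]), array([-0.24657198, -0.08442563, -0.96544009]))
A (np.float64(117.27836516356186), np.float64(144.09793792364263))
B (np.float64(286.9819412881178), np.float64(218.2827856182217))
tcp (np.float64(274.7738070085246), np.float64(252.08531395901207))
units total [-0.182  0.164 -0.049] per row [-0.018  0.016 -0.005] z axis [ 0.0029  0.0054 -1.    ] clock 1.25
```

View pics/w1.png

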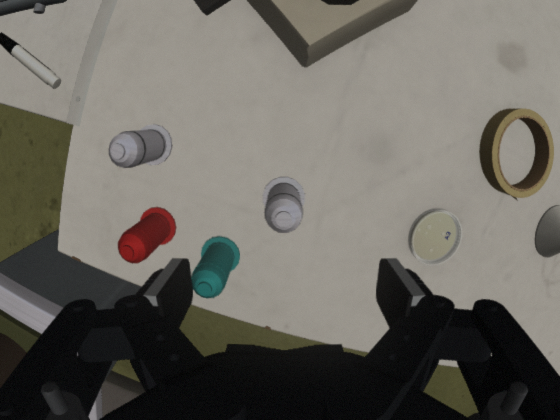

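The wrist view shows B's nub at (287,216), with its foot near (284,191), and A's nub at (122,150). Both agree with the triangulation.

Run:
```python
from h import *
s=snap('wrist')
print('B',plane(s,286.5,216,.076),plane(s,284,190,.005),'A',plane(s,121,151,.076))
t=snap('top');c=snap('scene')
print(tri(ray(s,286.5,216),ray(c,410,255.7)),tri(ray(s,121,151),ray(c,346.5,237.7)))
x,y,_=plane(s,286.5,216,.076)
go(x,y,.031)
```

```text
B [ 0.41476763 -0.33296362  0.076     ] [ 0.4189638  -0.32935447  0.005     ] A [ 0.42131511 -0.19860748  0.076     ]
(array([ 0.41351903, -0.33419399,  0.07062365]), [np.float64(0.0007285273900831371), np.float64(0.0007285273900831846)]) (array([ 0.42059478, -0.19768895,  0.07224766]), [np.float64(0.0008579896011688807), np.float64(0.0008579896011689089)])
units total [ 0.222 -0.09   3.203] per row [ 0.022 -0.009  0.32 ] z axis [-4.e-04  3.e-04 -1.e+00] clock 1.4
```

Request:
{"op": "jog_arm", "data": {"dp": [[0.05,-0.02,0.4],[0.05,-0.02,0.4],[0.05,-0.02,0.4],[0.05,-0.02,0.4],[0.03,-0.02,0.4],[0,0,0.4],[0,0,0.4],[0,0,0.25],[0,0,0.2],[0,0,0]], "dr": [[0,0,0],[0,0,0],[0,0,0],[0,0,0],[0,0,0],[0,0,0],[0,0,0],[0,0,0],[0,0,0],[0,0,0]], "jaw": [85,85,85,85,85,85,85,85,85,85]}}

```text
clock: 2.4
ee_pos: [0.4139, -0.3336, 0.0287]
ee_rot: [-0.0, 0.987, 0.163, -0.001]
wrist_force: [0.4, 0.7, -0.4]
width: 0.0849
grasp_force: 0.0
```

Request:
{"op": "jog_arm", "data": {"dp": [[0,0,0],[0,0,0],[0,0,0],[0,0,0],[0,0,0],[0,0,0],[0,0,0],[0,0,0],[0,0,0],[0,0,0]], "dr": [[0,0,0],[0,0,0],[0,0,0],[0,0,0],[0,0,0],[0,0,0],[0,0,0],[0,0,0],[0,0,0],[0,0,0]], "jaw": [65,45,25,25,25,25,25,25,25,25], "squeeze": 30}}

```text
clock: 3.4
ee_pos: [0.415, -0.3336, 0.0298]
ee_rot: [0.0, 0.987, 0.163, 0.0]
wrist_force: [-0.4, 0.3, 5.1]
width: 0.0293
grasp_force: 30.2
```

Run:
```python
from h import *
go(.555,.183,.20)
s=env.state();print(s['ee_pos'],s['width'],s['grasp_force'])
```

```text
units total [  7.475 -11.095  -4.261] per row [ 0.747 -1.109 -0.426] z axis [ 9.e-04 -7.e-04 -1.e+00] clock 3.4
[ 0.41497087 -0.33355829  0.02980515] 0.02928087815761946 30.192927536554635
```

Request:
{"op": "jog_arm", "data": {"dp": [[0,0,-0.6],[0,0,-1],[0,0,-1],[0,0,-1],[0.5,-0.75,-0.1],[0.5,-0.75,-0.1],[0.5,-0.75,-0.1],[0.5,-0.75,-0.1],[0.5,-0.75,-0.1],[0.5,-0.75,-0.1]], "dr": [[0,0,0],[0,0,0],[0,0,0],[0,0,0],[0,0,0],[0,0,0],[0,0,0],[0,0,0],[0,0,0],[0,0,0]], "jaw": [25,25,25,25,25,25,25,25,25,25]}}

```text
clock: 4.4
ee_pos: [0.47, -0.1227, 0.1972]
ee_rot: [-0.0, 0.987, 0.163, -0.0]
wrist_force: [-0.4, -0.1, -1.4]
width: 0.0294
grasp_force: 30.1
```

Request:
{"op": "jog_arm", "data": {"dp": [[0.5,-0.73,0],[0.5,-0.73,0],[0.5,-0.73,0],[0.5,-0.73,0],[0.5,-0.73,0],[0.5,-0.73,0],[0.5,-0.73,0],[0.5,-0.73,0],[0.4,-0.7,0],[0,0,0]], "dr": [[0,0,0],[0,0,0],[0,0,0],[0,0,0],[0,0,0],[0,0,0],[0,0,0],[0,0,0],[0,0,0],[0,0,0]], "jaw": [25,25,25,25,25,25,25,25,25,25]}}

```text
clock: 5.4
ee_pos: [0.5523, 0.1873, 0.1968]
ee_rot: [-0.002, 0.986, 0.167, 0.001]
wrist_force: [0.3, 0.6, -1.9]
width: 0.0295
grasp_force: 30.1
```

Run:
```python
from h import *
s=snap('wrist','w2')
for n,p in [('panL',(.555,.183,.0995)),('panR',(.589,-.003,.0995)),('mouth',(.491,.273,.08)),('tcp',env.state()['ee_pos'])]: print(n,np.round(proj(s,np.array(p)),1))
go(.555,.183,.20); print(env.state()['ee_pos'])
```

```text
panL [291.3 211.1]
panR [493.3 241.9]
mouth [170.8 239. ]
tcp [292.  268.4]
units total [ 0.069  0.034 -0.083] per row [ 0.007  0.003 -0.008] z axis [-9.0e-04  1.4e-03 -1.0e+00] clock 5.45
[0.55195286 0.18339172 0.19667733]
```

View pics/w2.png

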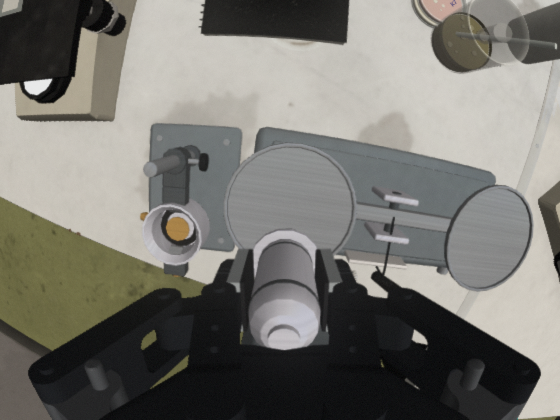

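The wrist view shows the left pan centred near (290,207), the right pan near (489,237) and the socket mouth ring near (174,234). The cartridge is upright in the grip.

Run:
```python
from h import *
np.set_printoptions(precision=4,suppress=True)
s=snap('wrist')
def circ(pts,z):
    P=np.array([plane(s,*p,z)[:2] for p in pts]); A=np.c_[2*P,np.ones(len(P))]
    c=np.linalg.lstsq(A,(P**2).sum(1),rcond=None)[0]; return c[:2],np.sqrt(c[2]+c[0]**2+c[1]**2)
for z in(.0945,.0995):
    print(z,'L',circ([(226,207),(356,207),(290,145),(245,162),(337,162)],z),'R',circ([(532,212),(509,186),(446,240),(487,291),(525,258)],z))
# silhouettes of aluminium/dark inner: mouth edge points
c=snap('scene')
print(tri(ray(s,290.5,207),ray(c,230,175.8)),tri(ray(s,489,238),ray(c,298.9,184.7)),tri(ray(s,176,234),ray(c,187.8,183.8)))
cv2.imwrite('pics/dockcrop.png',np.hstack([cv2.resize(s['pixels'][180:300,125:245],(400,400),interpolation=2),cv2.resize(c['pixels'][165:215,165:215],(400,400),interpolation=2)]))
```

```text
0.0945 L (array([0.5537, 0.1785]), np.float64(0.05143754160334105)) R (array([ 0.5878, -0.0113]), np.float64(0.054043642184558954))
0.0995 L (array([0.5549, 0.1791]), np.float64(0.05038794003104199)) R (array([ 0.5883, -0.0069]), np.float64(0.052940862190778815))
(array([0.5548, 0.182 , 0.0945]), [np.float64(0.0024995505833268865), np.float64(0.0024995505833268)]) (array([ 0.5883, -0.0022,  0.0952]), [np.float64(0.0017874242438761672), np.float64(0.0017874242438762882)]) (array([0.4917, 0.2707, 0.0746]), [np.float64(0.004735599136296971), np.float64(0.004735599136296904)])
```

View pics/dockcrop.png

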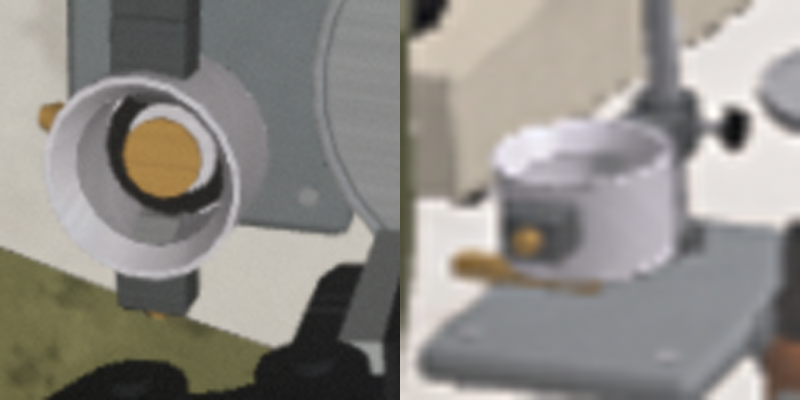

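Request:
{"op": "jog_arm", "data": {"dp": [[0.05,0.05,0.25],[0.02,0.03,0.3],[0,0,0.3],[0,0,0.3],[0,0,0.25],[0,0,0.15],[0,0,0.15],[0,0,0.12],[0,0,0.1],[0,0,0]], "dr": [[0,0,0],[0,0,0],[0,0,0],[0,0,0],[0,0,0],[0,0,0],[0,0,0],[0,0,0],[0,0,0],[0,0,0]], "jaw": [25,25,25,25,25,25,25,25,25,25]}}

```text
clock: 6.55
ee_pos: [0.5561, 0.1779, 0.1201]
ee_rot: [0.0, 0.987, 0.163, -0.0]
wrist_force: [-0.8, 0.2, -0.5]
width: 0.0293
grasp_force: 30.1
```

Run:
```python
from h import *
np.set_printoptions(precision=4,suppress=True)
s=snap('wrist');c=snap('scene','sc3')
st=env.state();print(st['ee_pos'],st['wrist_force'],st['grasp_force'])
go(.555,.181,.1185)
```

```text
[0.5565 0.1781 0.1207] [ 0.4684 -0.4733  0.3082] 30.09696464985609
units total [-0.011 -0.082  0.054] per row [-0.001 -0.008  0.005] z axis [ 0.0004  0.0001 -1.    ] clock 6.65
```

Request:
{"op": "jog_arm", "data": {"dp": [[0,0,0.03],[0,0,0.02],[0,0,0],[0,0,0],[0,0,0],[0,0,0],[0,0,0],[0,0,0],[0,0,0],[0,0,0]], "dr": [[0,0,0],[0,0,0],[0,0,0],[0,0,0],[0,0,0],[0,0,0],[0,0,0],[0,0,0],[0,0,0],[0,0,0]], "jaw": [25,25,25,25,30,35,40,50,60,65]}}

```text
clock: 7.65
ee_pos: [0.5564, 0.178, 0.1185]
ee_rot: [0.0, 0.987, 0.163, 0.0]
wrist_force: [0.4, 0.3, 0.9]
width: 0.0654
grasp_force: 0.0
```

Request:
{"op": "jog_arm", "data": {"dp": [[0,0,-0.3],[0,0,-0.6],[0,0,-0.8],[0,0,-0.6],[0,0,0],[0,0,0],[0,0,0],[0,0,0],[0,0,0],[0,0,0]], "dr": [[0,0,0],[0,0,0],[0,0,0],[0,0,0],[0,0,0],[0,0,0],[0,0,0],[0,0,0],[0,0,0],[0,0,0]], "jaw": [75,85,85,85,85,85,85,85,85,85]}}

```text
clock: 8.65
ee_pos: [0.5561, 0.1779, 0.2099]
ee_rot: [0.0, 0.987, 0.163, -0.001]
wrist_force: [-0.1, -0.2, 0.3]
width: 0.0851
grasp_force: 0.0
```

Run:
```python
from h import *
np.set_printoptions(precision=4,suppress=True)
s=snap('wrist','w4')
go(.421,-.198,.14)
```

```text
units total [-6.224  7.809  1.757] per row [-0.622  0.781  0.176] z axis [-0.0007 -0.0004 -1.    ] clock 8.7
```

View pics/w4.png

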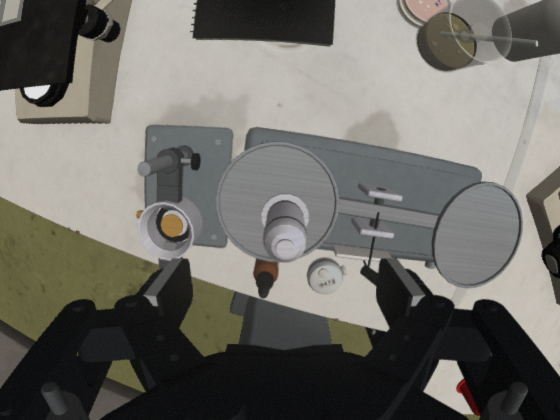

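B stands upright on the left pan, foot near (285,214), and the right pan is up. Now A.

Request:
{"op": "jog_arm", "data": {"dp": [[-0.62,0.78,0],[-0.62,0.78,0],[-0.62,0.78,0],[-0.62,0.78,0],[-0.62,0.78,0.1],[-0.62,0.78,0.2],[-0.62,0.78,0.2],[-0.62,0.78,0.3],[-0.62,0.78,0.3],[-0.62,0.78,0.3]], "dr": [[0,0,0],[0,0,0],[0,0,0],[0,0,0],[0,0,0],[0,0,0],[0,0,0],[0,0,0],[0,0,0],[0,0,0]], "jaw": [85,85,85,85,85,85,85,85,85,85]}}

```text
clock: 9.7
ee_pos: [0.4216, -0.1987, 0.1541]
ee_rot: [0.0, 0.987, 0.163, 0.0]
wrist_force: [0.8, -0.2, -0.7]
width: 0.0847
grasp_force: 0.0
```

Run:
```python
from h import *
import time
s=snap('wrist');s=snap('wrist');s=snap('wrist','w5')
g=cv2.cvtColor(s['pixels'],cv2.COLOR_BGR2GRAY); st=env.state();print(st['ee_pos'])
print('pred',proj(s,np.array([.421,-.198,.076])))
g=cv2.medianBlur(g,3)
u,v=map(int,proj(s,np.array([.421,-.198,.076])))
c=cv2.HoughCircles(g[v-40:v+40,u-40:u+40],cv2.HOUGH_GRADIENT,1.2,8,param1=80,param2=14,minRadius=6,maxRadius=28)
for k in ([] if c is None else c[0][:6]): print(k[0]+u-40,k[1]+v-40,k[2],plane(s,k[0]+u-40,k[1]+v-40,.076),plane(s,k[0]+u-40,k[1]+v-40,.06))
go(.421,-.198,.030)
```

```text
[ 0.42014263 -0.20019125  0.15381718]
pred (np.float64(278.3532647058017), np.float64(213.32885442156405))
281.8 213.2 20.400002 [ 0.42184031 -0.20027225  0.076     ] [ 0.41753929 -0.20159288  0.06      ]
281.8 198.8 16.2 [ 0.431713   -0.19706413  0.076     ] [ 0.4281306  -0.19815125  0.06      ]
278.2 220.4 9.84 [ 0.41602382 -0.19948635  0.076     ] [ 0.41129943 -0.20074977  0.06      ]
275.8 207.2 9.96 [ 0.42468152 -0.19494066  0.076     ] [ 0.42058731 -0.19587321  0.06      ]
290.2 206.0 9.84 [ 0.42862416 -0.20423352  0.076     ] [ 0.42481692 -0.20584248  0.06      ]
291.4 222.79999 8.04 [ 0.41723024 -0.20891916  0.076     ] [ 0.41259367 -0.21086917  0.06      ]
units total [ 0.045 -0.045  3.095] per row [ 0.004 -0.005  0.31 ] z axis [-2.2e-03 -8.0e-04 -1.0e+00] clock 9.85
```

View pics/w5.png

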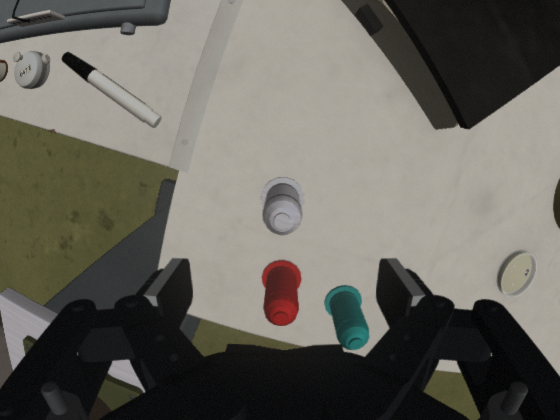

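A's nub is at (283,219), with its foot near (282,190). The red one is behind it, clear of the fingers.

Request:
{"op": "jog_arm", "data": {"dp": [[0,0,0.4],[0,0,0.4],[0,0,0.4],[0,0,0.4],[0,0,0.4],[0,0,0.4],[0,0,0.3],[0,0,0.25],[0,0,0.15],[0,0,0]], "dr": [[0,0,0],[0,0,0],[0,0,0],[0,0,0],[0,0,0],[0,0,0],[0,0,0],[0,0,0],[0,0,0],[0,0,0]], "jaw": [85,85,85,85,85,85,85,85,85,85]}}

```text
clock: 10.85
ee_pos: [0.422, -0.1969, 0.03]
ee_rot: [-0.0, 0.987, 0.163, -0.0]
wrist_force: [-0.3, -0.8, -1.5]
width: 0.0852
grasp_force: 0.0
```

Request:
{"op": "jog_arm", "data": {"dp": [[0,0,0],[0,0,0],[0,0,0],[0,0,0],[0,0,0],[0,0,0],[0,0,0],[0,0,0],[0,0,0],[0,0,0]], "dr": [[0,0,0],[0,0,0],[0,0,0],[0,0,0],[0,0,0],[0,0,0],[0,0,0],[0,0,0],[0,0,0],[0,0,0]], "jaw": [65,45,25,25,25,25,25,25,25,25]}}

```text
clock: 11.85
ee_pos: [0.4223, -0.1976, 0.0309]
ee_rot: [0.0, 0.987, 0.163, 0.0]
wrist_force: [-0.2, -0.5, 6.2]
width: 0.0299
grasp_force: 29.5
```

Run:
```python
from h import *
go(.588,-.006,.20); print(env.state()['ee_pos'])
```

```text
units total [ 5.466 -3.199 -4.225] per row [ 0.547 -0.32  -0.423] z axis [ 1.e-03 -6.e-04 -1.e+00] clock 11.85
[ 0.42233917 -0.19758686  0.03094297]
```

Request:
{"op": "jog_arm", "data": {"dp": [[0,0,-0.6],[0,0,-0.9],[0,0,-0.9],[0,0,-0.9],[0.25,-0.75,-0.6],[0.25,-0.75,-0.3],[0.25,-0.75,0],[0.25,-0.75,0],[0.25,-0.75,0],[0.25,-0.75,0]], "dr": [[0,0,0],[0,0,0],[0,0,0],[0,0,0],[0,0,0],[0,0,0],[0,0,0],[0,0,0],[0,0,0],[0,0,0]], "jaw": [25,25,25,25,25,25,25,25,25,25]}}

```text
clock: 12.85
ee_pos: [0.4202, -0.0063, 0.1984]
ee_rot: [-0.0, 0.987, 0.163, -0.0]
wrist_force: [1.6, -0.1, -0.1]
width: 0.0298
grasp_force: 30.4
```

Request:
{"op": "jog_arm", "data": {"dp": [[0.55,0.19,0],[0.6,0.2,0],[0.6,0.2,0],[0.6,0.2,0],[0.6,0.2,0],[0.5,0.17,0],[0.5,0.17,0],[0,0,0],[0,0,0],[0,0,0]], "dr": [[0,0,0],[0,0,0],[0,0,0],[0,0,0],[0,0,0],[0,0,0],[0,0,0],[0,0,0],[0,0,0],[0,0,0]], "jaw": [25,25,25,25,25,25,25,25,25,25]}}

```text
clock: 13.85
ee_pos: [0.586, -0.0071, 0.1981]
ee_rot: [-0.0, 0.987, 0.163, -0.001]
wrist_force: [-0.0, -0.3, -1.0]
width: 0.03
grasp_force: 30.5
```

Run:
```python
from h import *
s=snap('wrist','w6')
go(.588,-.006,.20); print(env.state()['ee_pos'])
```

```text
units total [ 0.053 -0.011 -0.044] per row [ 0.005 -0.001 -0.004] z axis [-1.9e-03 -2.0e-04 -1.0e+00] clock 13.9
[ 0.58614123 -0.00707993  0.19824883]
```

View pics/w6.png

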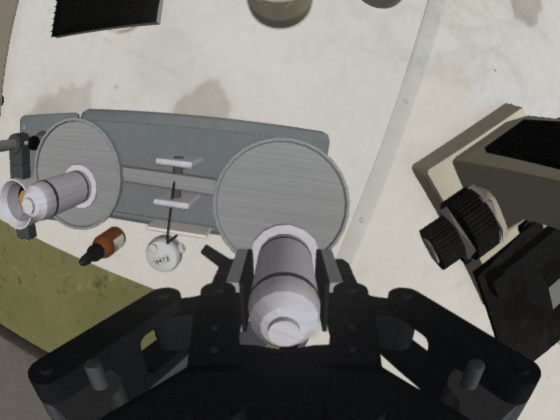

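The view shows A above the right pan, which is centred at (281,203), with the foot in line. B is standing on the left pan. Lowering A.

Request:
{"op": "jog_arm", "data": {"dp": [[0.05,0,0.25],[0,0,0.3],[0,0,0.3],[0,0,0.25],[0,0,0.2],[0,0,0.13],[0,0,0.1],[0,0,0.1],[0,0,0.1],[0,0,0.08]], "dr": [[0,0,0],[0,0,0],[0,0,0],[0,0,0],[0,0,0],[0,0,0],[0,0,0],[0,0,0],[0,0,0],[0,0,0]], "jaw": [25,25,25,25,25,25,25,25,25,25]}}

```text
clock: 14.9
ee_pos: [0.5896, -0.0064, 0.126]
ee_rot: [0.0, 0.987, 0.163, 0.0]
wrist_force: [0.6, 0.5, 0.1]
width: 0.0296
grasp_force: 30.5
```

Request:
{"op": "jog_arm", "data": {"dp": [[0,0,0],[0,0,0],[0,0,0],[0,0,0],[0,0,0],[0,0,0],[0,0,0],[0,0,0],[0,0,0],[0,0,0]], "dr": [[0,0,0],[0,0,0],[0,0,0],[0,0,0],[0,0,0],[0,0,0],[0,0,0],[0,0,0],[0,0,0],[0,0,0]], "jaw": [25,25,28,31,34,40,50,60,65,65]}}

```text
clock: 15.9
ee_pos: [0.5895, -0.0063, 0.1261]
ee_rot: [0.0, 0.987, 0.163, 0.0]
wrist_force: [0.2, -0.6, -0.9]
width: 0.0648
grasp_force: 0.0
```

Request:
{"op": "jog_arm", "data": {"dp": [[0,0,0],[0,0,0],[0,0,-0.3],[0,0,-0.6],[0,0,-0.8],[0,0,-0.6],[0,0,0],[0,0,0],[0,0,0],[0,0,0]], "dr": [[0,0,0],[0,0,0],[0,0,0],[0,0,0],[0,0,0],[0,0,0],[0,0,0],[0,0,0],[0,0,0],[0,0,0]], "jaw": [65,65,70,70,70,70,70,70,70,70]}}

```text
clock: 16.9
ee_pos: [0.5887, -0.0064, 0.2171]
ee_rot: [-0.0, 0.987, 0.163, -0.001]
wrist_force: [-0.2, -0.1, 0.1]
width: 0.07
grasp_force: 0.0
```

Run:
```python
from h import *
s=snap('wrist');t=snap('top');c=snap('scene')
cv2.imwrite('pics/set.png',np.vstack([cv2.resize(s['pixels'],(400,300)),cv2.resize(t['pixels'][140:215,170:320],(600,300),interpolation=2)[:,:400]]) if 0 else np.hstack([cv2.resize(s['pixels'],(400,300)),cv2.resize(c['pixels'][145:235,185:305],(400,300),interpolation=2)]))
```

```text
(no output)
```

View pics/set.png

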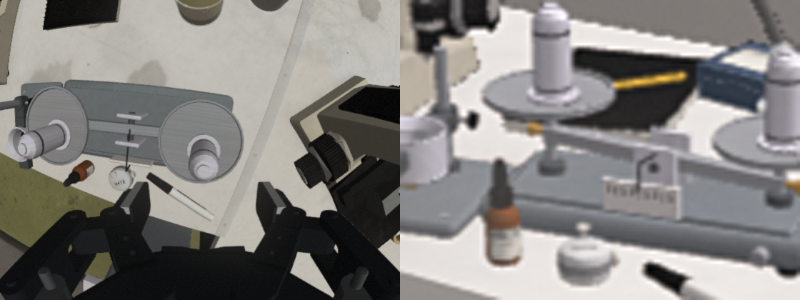

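The beam slopes down to the right: left pan up at v≈173, right pan down at v≈186. A on the right pan therefore looks heavier. I check this numerically from the nub heights.

Run:
```python
from h import *
np.set_printoptions(precision=4,suppress=True)
s=snap('wrist');c=snap('scene')
print('B nub',tri(ray(s,39,207),ray(c,230,147)),'A nub',tri(ray(s,284,244),ray(c,300.5,159)))
# refine: A nub via hough
g=cv2.medianBlur(cv2.cvtColor(s['pixels'],cv2.COLOR_BGR2GRAY),3)
for z in(.088,.104):
  print(z,'A',plane(s,284,244,z+.076),plane(s,285,207,z+.002))
for st,ps in(('L88',.088),('L104',.104)):
  B=np.array([.5565,.178,ps]); A=np.array([.5895,-.0064,.192-ps])
  print(st,'scene nub pred B',proj(c,B+[0,0,.076]),'A',proj(c,A+[0,0,.076]))
# dark->light column profile for nub tops in scene
h=cv2.cvtColor(c['pixels'],cv2.COLOR_BGR2GRAY)
print(h[138:160,229:232].mean(1).round()); print(h[150:172,299:302].mean(1).round())
# socket from saved wrist views w2,w4
go(.5895,-.0064,.119)
```

```text
B nub (array([0.5472, 0.1739, 0.1743]), [np.float64(0.0029974707729772867), np.float64(0.002997470772977315)]) A nub (array([ 0.5803, -0.0082,  0.1654]), [np.float64(0.0007567704217510934), np.float64(0.0007567704217510753)])
0.088 A [ 0.5802 -0.0091  0.164 ] [ 0.5858 -0.0081  0.09  ]
0.104 A [ 0.5859 -0.0071  0.18  ] [ 0.5896 -0.0068  0.106 ]
L88 scene nub pred B (np.float64(231.69747072819447), np.float64(150.490088058805)) A (np.float64(301.9660937596058), np.float64(152.1634923499277))
L104 scene nub pred B (np.float64(231.48379339525897), np.float64(144.4856752163913)) A (np.float64(301.8187065270335), np.float64(158.40007609576162))
[122. 122. 122. 122. 122. 121. 119. 147. 216. 192. 241. 204. 201. 175.
 157. 151. 140.  97. 111. 148. 147. 146.]
[124. 120. 124. 121. 109. 115. 102. 127. 177. 204. 200. 160. 230. 191.
 184. 163. 149. 145. 134.  94.  94. 140.]
units total [0.008 0.003 2.466] per row [0.001 0.    0.247] z axis [-0.0008 -0.0001 -1.    ] clock 17.15
```

Left nub v≈146 and right nub v≈158 match the "left pan up" prediction (144.5/158.4), not the other one (150.5/152.2). A on the right pan is the heavier, so I regrasp A.

Request:
{"op": "jog_arm", "data": {"dp": [[0,0,0.3],[0,0,0.4],[0,0,0.4],[0,0,0.4],[0,0,0.35],[0,0,0.3],[0,0,0.2],[0,0,0.12],[0,0,0],[0,0,0]], "dr": [[0,0,0],[0,0,0],[0,0,0],[0,0,0],[0,0,0],[0,0,0],[0,0,0],[0,0,0],[0,0,0],[0,0,0]], "jaw": [70,70,70,70,70,70,70,70,70,70]}}

```text
clock: 18.15
ee_pos: [0.5898, -0.0064, 0.1196]
ee_rot: [0.0, 0.987, 0.163, 0.0]
wrist_force: [-0.0, -0.4, 0.1]
width: 0.07
grasp_force: 0.0
```

Request:
{"op": "jog_arm", "data": {"dp": [[0,0,0],[0,0,0],[0,0,0],[0,0,0],[0,0,0],[0,0,0],[0,0,0],[0,0,0],[0,0,0],[0,0,0]], "dr": [[0,0,0],[0,0,0],[0,0,0],[0,0,0],[0,0,0],[0,0,0],[0,0,0],[0,0,0],[0,0,0],[0,0,0]], "jaw": [60,50,40,35,32,30,28,25,25,25], "squeeze": 40}}

```text
clock: 19.15
ee_pos: [0.5896, -0.0065, 0.1195]
ee_rot: [0.0, 0.987, 0.163, 0.0]
wrist_force: [-0.6, -0.5, 4.2]
width: 0.0295
grasp_force: 39.5
```

Request:
{"op": "jog_arm", "data": {"dp": [[0,0,-0.15],[0,0,-0.3],[0,0,-0.5],[0,0,-0.7],[0,0,-0.7],[0,0,-0.5],[0,0,0],[0,0,0],[0,0,0],[0,0,0]], "dr": [[0,0,0],[0,0,0],[0,0,0],[0,0,0],[0,0,0],[0,0,0],[0,0,0],[0,0,0],[0,0,0],[0,0,0]], "jaw": [25,25,25,25,25,25,25,25,25,25]}}

```text
clock: 20.15
ee_pos: [0.5886, -0.0063, 0.2321]
ee_rot: [-0.0, 0.987, 0.163, -0.001]
wrist_force: [0.3, -0.4, -1.1]
width: 0.0296
grasp_force: 39.7
```

Run:
```python
from h import *
st=env.state();p=st['ee_pos'];print(p,st['width'],st['wrist_force'])
s=snap('wrist','w7'); print('pred nub',proj(s,p+[0,0,.045]),'tcp',proj(s,p),'foot',proj(s,p-[0,0,.031]))
g=cv2.medianBlur(cv2.cvtColor(s['pixels'],cv2.COLOR_BGR2GRAY),3)
c=cv2.HoughCircles(g[290:360,240:330],cv2.HOUGH_GRADIENT,1,6,param1=80,param2=14,minRadius=9,maxRadius=40)
for k in c[0][:5]: print(k[0]+240,k[1]+290,k[2])
go(.491,.215,.20)
```

```text
[ 0.5885895  -0.00634296  0.23208758] 0.029596873392757916 [ 0.27029721 -0.38925134 -1.14814194]
pred nub (np.float64(284.8533630361808), np.float64(317.73160034820995)) tcp (np.float64(284.61058414385803), np.float64(265.486233570442)) foot (np.float64(284.5027451611938), np.float64(242.73703501633932))
283.5 328.5 38.1
286.5 311.5 33.8
283.5 317.5 27.1
280.5 309.5 39.4
278.5 321.5 29.4
units total [-0.529 -6.026  0.809] per row [-0.053 -0.603  0.081] z axis [-2.2e-03 -1.0e-04 -1.0e+00] clock 20.2
```

Run:
```python
from h import *
go(.43,.252,.22,15)
s=cv2.imread('pics/w6.png')  # held flange edges in w6
g=cv2.cvtColor(s,cv2.COLOR_BGR2GRAY)
print('col285 rows 215-245',g[215:245,284:287].mean(1).round().astype(int))
for r in(240,246,252,258): print(r,g[r,243:262],g[r,308:328])
s=cv2.imread('pics/w7.png');g=cv2.cvtColor(s,cv2.COLOR_BGR2GRAY)
print('w7 col285 rows 215-245',g[215:245,284:287].mean(1).round().astype(int))
for r in(240,246,252,258): print(r,g[r,243:262],g[r,308:328])
```

```text
units total [-1.676 -7.393  0.313] per row [-0.112 -0.493  0.021] z axis [-2.2e-03 -1.0e-04 -1.0e+00] clock 20.2
col285 rows 215-245 [132 134 132 132 131 131 130 130 123 120 165 186 187 185 184 182 181 182
 172 110  98  71  65  94 105 105 105 104 105 106]
240 [134 135 135 134 135 136 135 139 135 135 135 137 158 175 182 180 180 178
 182] [184 184 184 184 183 184 171 144 129 127 128 130 130 131 131 133 132 133
 133 133]
246 [131 131 131 134 134 134 132 134 133 148 174 179 181 181 182 182 182 168
 128] [172 181 181 183 183 183 183 180 178 150 133 128 127 129 128 129 129 126
 122 101]
252 [ 86  86  85  81  56  36  36  32  43 100 171 185 186 188 185 158  98  81
  84] [130 105 131 170 181 182 181 163  88  43  36  35  39  63  84  86  87  87
  87  89]
258 [ 85  83  72  41  33  34  33  34  36  61 127 177 182 174 136  85  82  82
  86] [135 132 132 126 166 182 177 135  63  36  33  33  37  36  41  69  85  87
  87  87]
w7 col285 rows 215-245 [135 133 137 138 137 133 134 131 118 124 182 191 190 188 187 185 185 183
 155 112 101  64  74 103 107 108 107 107 106 107]
240 [121 114 118 126 129 135 134 132 134 132 135 154 179 183 185 183 182 182
 182] [185 187 186 186 187 185 163 137 114  97  88 101 120 132 141 167 189 193
 197 195]
246 [194 192 184 165 144 134 135 133 134 159 176 179 182 183 186 185 184 162
 102] [171 184 185 185 185 185 184 187 183 171 187 194 194 193 194 194 195 194
 195 194]
252 [ 86  89  89  88  72  43  34  35  39  70 138 185 190 190 183 150  91  84
  85] [130 111 147 175 185 184 180 140  70  38  37  37  44  75  87  90  91  89
  90  91]
258 [ 86  88  81  45  33  36  32  34  37  51 112 177 184 168 125  84  85  83
  85] [133 135 134 136 172 184 178 100  48  36  35  36  38  38  52  85  90  89
  90  87]
```

```bash
cat > f.py <<'E'
from h import *
from scipy.optimize import least_squares
def fit(s,pts,z,r=None):
    P=np.array([plane(s,*p,z)[:2] for p in pts])
    c0=np.r_[P.mean(0),r or .025]
    f=lambda c:np.hypot(*(P-c[:2]).T)-(r or c[2])
    c=least_squares(f,c0).x; return c,np.abs(f(c)).max()
E
python3 - <<'E'
from f import *
s=snap('wrist');p=env.state()['ee_pos']; print(p)
pts=[(285,224.5),(254,240),(315,240),(252.3,247),(316.5,247),(252.3,252),(316,252)]
for z in(.026,.031): c,e=fit(s,pts,p[2]-z,.020); print(z,c[:2]-p[:2],e, fit(s,pts,p[2]-z))
E
```

```text
[ 0.58890634 -0.0063682   0.23236684]
0.026 [-0.00785596 -0.00248598] 0.001690496492193324 (array([ 0.58372145, -0.00794785,  0.01840073]), np.float64(0.000722302410020078))
0.031 [-0.00891448 -0.00285181] 0.0013771258469382347 (array([ 0.58172709, -0.00863138,  0.01894649]), np.float64(0.0007437257281976729))
```

Request:
{"op": "jog_arm", "data": {"dp": [[-0.1,-0.4,0],[-0.11,-0.5,0],[-0.11,-0.55,0],[-0.11,-0.55,0],[-0.11,-0.55,0],[-0.11,-0.55,0],[-0.11,-0.55,0],[-0.11,-0.55,0],[-0.11,-0.55,0],[-0.11,-0.55,0]], "dr": [[0,0,0],[0,0,0],[0,0,0],[0,0,0],[0,0,0],[0,0,0],[0,0,0],[0,0,0],[0,0,0],[0,0,0]], "jaw": [25,25,25,25,25,25,25,25,25,25]}}

```text
clock: 21.25
ee_pos: [0.4782, 0.182, 0.2332]
ee_rot: [-0.0, 0.987, 0.164, -0.0]
wrist_force: [1.2, -0.1, -1.5]
width: 0.0295
grasp_force: 39.7
```

Request:
{"op": "jog_arm", "data": {"dp": [[-0.11,-0.5,0],[-0.11,-0.5,0],[-0.11,-0.5,0],[-0.11,-0.4,0],[-0.1,-0.2,0],[0,0,0.1],[0,0,0.1],[0,0,0],[0,0,0],[0,0,0]], "dr": [[0,0,0],[0,0,0],[0,0,0],[0,0,0],[0,0,0],[0,0,0],[0,0,0],[0,0,0],[0,0,0],[0,0,0]], "jaw": [25,25,25,25,25,25,25,25,25,25]}}

```text
clock: 22.25
ee_pos: [0.4329, 0.2523, 0.2252]
ee_rot: [0.0, 0.987, 0.163, 0.0]
wrist_force: [-0.1, -0.1, -2.2]
width: 0.0291
grasp_force: 39.7
```

Run:
```python
from f import *
s=snap('wrist','w8');p=env.state()['ee_pos'];print(p)
for z in(.075,.08,.09): print(z,proj(s,np.array([.491,.273,z])))
u,v=map(int,proj(s,np.array([.491,.273,.08])))
g=cv2.cvtColor(s['pixels'],cv2.COLOR_BGR2GRAY)
gb=cv2.medianBlur(g,3)
c=cv2.HoughCircles(gb[v-70:v+70,u-70:u+70],cv2.HOUGH_GRADIENT,1,4,param1=80,param2=18,minRadius=12,maxRadius=50)
for k in c[0][:8]: print(k[0]+u-70,k[1]+v-70,k[2])
print('row',v); print(g[v,u-66:u+66:2]); print('col',u);print(g[v-66:v+66:2,u])
h=cv2.cvtColor(s['pixels'],cv2.COLOR_BGR2HSV); m=cv2.inRange(h,(8,90,80),(25,255,255)); m[:,:u-60]=0;m[:,u+60:]=0
n,l,st,ce=cv2.connectedComponentsWithStats(m); print([(st[i],ce[i]) for i in range(1,n) if st[i][4]>30])
```

```text
[0.43281567 0.25246278 0.22532028]
0.075 (np.float64(282.9965957511166), np.float64(129.9550118992545))
0.08 (np.float64(282.9859975168943), np.float64(130.02771450886723))
0.09 (np.float64(282.9636596091069), np.float64(130.18095972803633))
281.5 127.5 32.2
285.5 124.5 28.3
304.5 113.5 46.1
276.5 125.5 19.4
287.5 134.5 23.6
275.5 121.5 23.6
279.5 141.5 33.8
293.5 134.5 33.8
row 130
[213 212 210 209 212 211 212 214 211 212 165  98 125 124 127 127 125 193
 209 204 203 157 190  70  51  59 198 177 155 155 153 151 152 151 151 151
 150 148 151 183 129  49  50  89 117 116 118 122 198 150 128 129 130 130
 129 132 191 209 209 212 210 192  74  76  88 103]
col 282
[ 88  76  87  91  92  91  90  90  83  88  89  88  90  89  92  91 202 159
 116 112  79  79  79  62  56 201 158 155 152 155 155 155 156 151 158 156
 155 158 188 119  52 133 142 144 192 187 186 204 136  94  93  95  97  92
  94  88 186 216 216 215 217 215 214 217 214 216]
[(array([270, 116,  24,  24, 440], dtype=int32), array([281.62727273, 127.50909091])), (array([234, 120,  16,   9, 124], dtype=int32), array([241.49193548, 124.0483871 ]))]
```

Run:
```python
from f import *
s=snap('wrist');p=env.state()['ee_pos'];print(p)
for z in(.055,.078): print(plane(s,281.6,127.6,z))
o,_=ray(s,0,0);print('cam',o)
a=np.linspace(0,2*np.pi,12,endpoint=False)
print('ring fit',[fit(s,[(281.6+32.2*np.cos(t),127.6+32.2*np.sin(t)) for t in a],z)[0] for z in(.075,.08,.085)])
# held flange again
g=cv2.cvtColor(s['pixels'],cv2.COLOR_BGR2GRAY)
print(g[212:246,284:287].mean(1).round().astype(int))
for r in(236,240,247,252): print(r,g[r,243:262],g[r,308:328])
# nub: brightness map near
print('col285 rows 300-350',g[300:352:2,283:287].mean(1).round().astype(int)); print('row 330',g[330,255:315:2]); print('pred nub',proj(s,p+[0,0,.045]))
```

```text
[0.43273736 0.2525862  0.22534342]
[0.49241289 0.27513571 0.055     ]
[0.49257948 0.27504085 0.078     ]
cam [0.49468155 0.27384397 0.36821559]
ring fit [array([0.49253657, 0.2750647 , 0.02896848]), array([0.49257315, 0.27504388, 0.02847451]), array([0.49260972, 0.27502306, 0.02798053])]
[124 124 122 109  71  65  69  78  87  87  93 120 141 206 214 214 212 210
 210 209 206 178 130 116  74  86 121 124 124 123 123 124 124 123]
236 [116 115 115 115 117 119 118 119 113 113 115 119 115 102 121 175 206 210
 211] [213 213 208 185 153 117  92  88  88  87  88  84  87  85  87  86  88  88
  87  88]
240 [115 114 117 117 115 115 116 120 115 117 125 161 201 206 205 204 205 205
 205] [211 210 208 211 210 210 193 138  94  89  87  89  88  88  87  90  85  87
  85  87]
247 [113 115 115 115 116 117 115 118 143 187 201 201 200 199 202 204 199 169
 105] [178 205 207 209 208 209 206 208 205 188 127  92  88  86  87  85  86  86
  85  84]
252 [101 100 100  97  81  41  35  30  42  78 155 208 211 213 207 171 101  96
  97] [150 126 162 198 205 207 201 158  78  43  40  40  45  86 100 101 100  99
 101 104]
col285 rows 300-350 [199 201 203 205 213 216 216 214 157 128 167 206 211 214 214 213 208 206
 212 212 210 210 203  79  54  33]
row 330 [110 113 120 159 179 180 177 195 206 206 206 206 208 211 213 213 216 215
 213 213 212 213 209 215 217 218 213 204 201 190]
pred nub (np.float64(284.6080618721517), np.float64(317.56386628525865))
```

Run:
```python
from f import *
s=snap('wrist');p=env.state()['ee_pos']
pts=[(285,224.3),(257.7,236),(311.7,236),(253.8,240),(314.7,240),(251.2,247),(317.8,247)]
X=np.array([.9467,.322]);Y=np.array([.322,-.9467])
for z in(.026,.0285,.031):
    for r in(.02,None):
        c,e=fit(s,pts,p[2]-z,r); d=c[:2]-p[:2]; print(z,r,'tool x,y',d@X*1e3,d@Y*1e3,c[2],e)
for v in(330,334): d=plane(s,284,v,p[2]+.045)[:2]-p[:2]; print('nub',d@X*1e3,d@Y*1e3)
```

```text
0.026 0.02 tool x,y -7.374860527391325 0.08138136992620758 0.02 0.0002312484209943018
0.026 None tool x,y -6.986173651295465 0.08195694418519009 0.01974494430344225 0.00025581497495824265
0.0285 0.02 tool x,y -8.0019872076894 0.08630481626790591 0.02 0.0002668589501506023
0.0285 None tool x,y -8.058841002663243 0.08622028258094186 0.02003722229602494 0.00025960172088160954
0.031 0.02 tool x,y -8.627146569177722 0.09123824657010572 0.02 0.0003310687218305089
0.031 None tool x,y -9.131508353952423 0.09048362099624514 0.02032950028856249 0.00026338846682510964
nub -5.578866273903896 -0.24502854493599152
nub -7.434026732156809 -0.2485619692746433
```

Run:
```python
from f import *
go(.499,.2765,.122)
```

```text
units total [ 1.761 -0.031  2.584] per row [ 0.176 -0.003  0.258] z axis [ 3.e-04  1.e-04 -1.e+00] clock 22.4
```

Request:
{"op": "jog_arm", "data": {"dp": [[0.3,0,0],[0.4,0,0],[0.4,0,0],[0.36,0,0],[0.2,0,0.2],[0.1,-0.03,0.3],[0,0,0.4],[0,0,0.4],[0,0,0.2],[0,0,0]], "dr": [[0,0,0],[0,0,0],[0,0,0],[0,0,0],[0,0,0],[0,0,0],[0,0,0],[0,0,0],[0,0,0],[0,0,0]], "jaw": [25,25,25,25,25,25,25,25,25,25], "squeeze": 60}}

```text
clock: 23.4
ee_pos: [0.4972, 0.276, 0.1636]
ee_rot: [0.001, 0.987, 0.163, -0.002]
wrist_force: [0.1, -0.1, -1.4]
width: 0.0288
grasp_force: 59.3
```

Request:
{"op": "jog_arm", "data": {"dp": [[0,0,0.2],[0,0,0.3],[0,0,0.3],[0,0,0.2],[0,0,0.08],[0,0,0],[0,0,0],[0,0,0],[0,0,0],[0,0,0]], "dr": [[0,0,0],[0,0,0],[0,0,0],[0,0,0],[0,0,0],[0,0,0],[0,0,0],[0,0,0],[0,0,0],[0,0,0]], "jaw": [25,25,25,25,25,25,25,25,25,25]}}

```text
clock: 24.4
ee_pos: [0.4988, 0.2768, 0.1223]
ee_rot: [-0.0, 0.987, 0.163, 0.0]
wrist_force: [-0.1, -0.0, -0.2]
width: 0.0291
grasp_force: 59.3
```

Run:
```python
from f import *
s=snap('wrist','w9');p=env.state()['ee_pos'];print(p,env.state()['wrist_force'])
for n,q in [('mouth near edge',(.4926+.029*.9467,.275+.029*.322,.0755)),('mouth +y',(.4926-.029*.322,.275+.029*.9467,.0755)),('mouth -y',(.4926+.029*.322,.275-.029*.9467,.0755))]: print(n,np.round(proj(s,np.array(q)),1))
g=cv2.cvtColor(s['pixels'],cv2.COLOR_BGR2GRAY)
print('col285 rows180-250',g[180:250,284:287].mean(1).round().astype(int))
for r in(215,222,228,234,240): print(r,g[r,225:285:1].tolist(),'|',g[r,285:345:1].tolist())
```

```text
[0.49880386 0.27677301 0.12232008] [ 0.5645455  -0.32936566 -0.51803609]
mouth near edge [283.8 198.2]
mouth +y [237.7 243.5]
mouth -y [330.1 243.4]
col285 rows180-250 [ 77  78  78  79  80  79  79  78  80  77  78  82  80  78  78  75  79  98
 112 124 188 194 184 110 102 101  96  84  71  68  78 132 188 192 189 186
 182 134 130 135 139 141 138 123 127 189 197 196 194 193 192 192 190 161
 117 104  65  78 108 112 112 113 111 112 112 113 113 112 114 113]
215 [120, 126, 128, 125, 125, 125, 121, 118, 125, 123, 121, 120, 120, 119, 119, 120, 121, 119, 118, 117, 109, 96, 103, 139, 180, 193, 197, 193, 177, 151, 146, 145, 145, 143, 141, 136, 121, 84, 50, 43, 41, 38, 42, 42, 54, 99, 152, 181, 187, 189, 187, 188, 188, 188, 188, 186, 187, 188, 188, 187] | [186, 186, 186, 186, 190, 188, 186, 187, 190, 186, 181, 147, 90, 53, 43, 39, 37, 39, 39, 43, 49, 62, 79, 82, 84, 85, 86, 88, 85, 94, 149, 185, 198, 196, 176, 150, 140, 135, 123, 118, 117, 116, 117, 117, 114, 116, 115, 115, 115, 115, 117, 114, 113, 114, 115, 117, 117, 117, 120, 129]
222 [99, 95, 102, 105, 114, 114, 112, 100, 102, 109, 116, 118, 122,
[... 1577 characters left out ...]
97, 97, 102, 110, 168, 190, 192, 140, 118, 117, 117, 116, 116, 118, 114, 116, 117, 116, 117, 123, 151, 194, 199]
240 [92, 99, 108, 113, 117, 117, 115, 115, 121, 137, 138, 140, 144, 163, 190, 196, 194, 185, 182, 182, 183, 182, 180, 181, 171, 149, 139, 135, 139, 156, 188, 191, 191, 189, 189, 189, 189, 190, 191, 186, 169, 129, 96, 79, 68, 64, 75, 83, 91, 94, 97, 99, 99, 99, 101, 102, 105, 105, 108, 110] | [111, 114, 114, 119, 118, 121, 121, 124, 125, 126, 119, 105, 96, 89, 90, 112, 134, 154, 174, 187, 192, 195, 194, 193, 193, 193, 191, 195, 194, 179, 128, 85, 79, 96, 104, 107, 103, 103, 101, 102, 103, 106, 164, 185, 185, 143, 118, 116, 116, 117, 117, 119, 118, 117, 117, 123, 155, 194, 200, 199]
```

Run:
```python
from f import *
s=snap('wrist');p=env.state()['ee_pos']
X=np.array([.9467,.322]);Y=np.array([.322,-.9467])
R=[(285,199),(247.8,215),(319.6,215),(243.6,222),(324.7,222),(240.6,228),(327.6,228),(239,234),(329.2,234),(238.2,240),(329.9,240)]
F=[(285,224.3),(257.7,236),(311.7,236),(253.8,240),(314.7,240),(251.2,247),(317.8,247)]
for z in(.072,.0755,.079):
    for r in(.029,None):
        c,e=fit(s,R,z,r); d=c[:2]-p[:2]; print(z,r,c[:2],d@X*1e3,d@Y*1e3,c[2],e)
c,e=fit(s,F,p[2]-.0285,.02);d=c[:2]-p[:2];print('flange',d@X*1e3,d@Y*1e3)
```

```text
0.072 0.029 [0.49158949 0.27454548] -7.5040091141938605 -0.24688723493108067 0.029 0.00025886525378344266
0.072 None [0.49112429 0.27438723] -7.995368745454604 -0.24686212776299662 0.02928942874694943 0.0002174059013722307
0.0755 0.029 [0.49199262 0.27468464] -7.077552820388628 -0.24882025308298017 0.029 0.0002421658324610193
0.0755 None [0.4923835 0.2748176] -6.664694073428049 -0.2488253634628812 0.028758906966500446 0.00021346801080470226
0.079 0.029 [0.49238447 0.27482004] -6.66298836444827 -0.2508270680831467 0.029 0.0006283435177189371
0.079 None [0.49364271 0.27524796] -5.334019401390346 -0.2507885991602053 0.028228385186046735 0.00020953012023655626
flange -8.00142157262281 -0.029390330287826897
```

Socket ring centre (−7.2,−0.25) mm against flange centre (−8,0) mm in tool axes, so the foot is aligned within 1 mm. Mouth height is about 0.075. Inserting.

Request:
{"op": "jog_arm", "data": {"dp": [[0.02,0,0.05],[0,0,0.1],[0,0,0.1],[0,0,0.1],[0,0,0.08],[0,0,0.06],[0,0,0.06],[0,0,0.05],[0,0,0.03],[0,0,0]], "dr": [[0,0,0],[0,0,0],[0,0,0],[0,0,0],[0,0,0],[0,0,0],[0,0,0],[0,0,0],[0,0,0],[0,0,0]], "jaw": [25,25,25,25,25,25,25,25,25,25]}}

```text
clock: 25.5
ee_pos: [0.4994, 0.2769, 0.0967]
ee_rot: [0.0, 0.987, 0.163, -0.0]
wrist_force: [0.3, -0.2, -2.3]
width: 0.0287
grasp_force: 59.3
```

Request:
{"op": "jog_arm", "data": {"dp": [[0,0,0.03],[0,0,0.03],[0,0,0.03],[0,0,0.03],[0,0,0.03],[0,0,0.02],[0,0,0.02],[0,0,0.02],[0,0,0],[0,0,0]], "dr": [[0,0,0],[0,0,0],[0,0,0],[0,0,0],[0,0,0],[0,0,0],[0,0,0],[0,0,0],[0,0,0],[0,0,0]], "jaw": [25,25,25,25,25,25,25,25,25,25]}}

```text
clock: 26.5
ee_pos: [0.4994, 0.2769, 0.0883]
ee_rot: [0.0, 0.987, 0.163, -0.0]
wrist_force: [-0.2, 0.5, 1.3]
width: 0.0293
grasp_force: 59.9
```

Request:
{"op": "jog_arm", "data": {"dp": [[0,0,0.02],[0,0,0.02],[0,0,0.02],[0,0,0.02],[0,0,0.02],[0,0,0.02],[0,0,0],[0,0,0],[0,0,0],[0,0,0]], "dr": [[0,0,0],[0,0,0],[0,0,0],[0,0,0],[0,0,0],[0,0,0],[0,0,0],[0,0,0],[0,0,0],[0,0,0]], "jaw": [25,25,25,25,25,25,25,25,25,25]}}

```text
clock: 27.5
ee_pos: [0.4993, 0.2769, 0.0835]
ee_rot: [0.0, 0.987, 0.163, -0.0]
wrist_force: [0.1, 0.6, 1.2]
width: 0.0291
grasp_force: 59.8
```

Request:
{"op": "jog_arm", "data": {"dp": [[0,0,0.02],[0,0,0.02],[0,0,0],[0,0,0],[0,0,0],[0,0,0],[0,0,0],[0,0,0],[0,0,0],[0,0,0]], "dr": [[0,0,0],[0,0,0],[0,0,0],[0,0,0],[0,0,0],[0,0,0],[0,0,0],[0,0,0],[0,0,0],[0,0,0]], "jaw": [25,25,25,25,25,25,25,25,25,25]}}

```text
clock: 28.5
ee_pos: [0.4994, 0.277, 0.0824]
ee_rot: [-0.0, 0.987, 0.163, 0.0]
wrist_force: [-1.0, -0.3, 4.8]
width: 0.0292
grasp_force: 60.3
```

Request:
{"op": "jog_arm", "data": {"dp": [[0,0,0.01],[0,0,0.01],[0,0,0.01],[0,0,0],[0,0,0],[0,0,0],[0,0,0],[0,0,0],[0,0,0],[0,0,0]], "dr": [[0,0,0],[0,0,0],[0,0,0],[0,0,0],[0,0,0],[0,0,0],[0,0,0],[0,0,0],[0,0,0],[0,0,0]], "jaw": [25,25,25,25,25,25,25,25,25,25]}}

```text
clock: 29.5
ee_pos: [0.4994, 0.2769, 0.0818]
ee_rot: [-0.0, 0.987, 0.163, 0.0]
wrist_force: [-1.9, -0.1, 10.8]
width: 0.0284
grasp_force: 60.8
```

Request:
{"op": "jog_arm", "data": {"dp": [[0,0,0.01],[0,0,0.01],[0,0,0.01],[0,0,0],[0,0,0],[0,0,0],[0,0,0],[0,0,0],[0,0,0],[0,0,0]], "dr": [[0,0,0],[0,0,0],[0,0,0],[0,0,0],[0,0,0],[0,0,0],[0,0,0],[0,0,0],[0,0,0],[0,0,0]], "jaw": [25,25,25,25,25,25,25,25,25,25]}}

```text
clock: 30.5
ee_pos: [0.4995, 0.2769, 0.0812]
ee_rot: [-0.0, 0.987, 0.163, 0.0]
wrist_force: [-2.6, -1.7, 16.0]
width: 0.0289
grasp_force: 61.2
```

Force is rising at about 8 N/mm, which is the buffer, so the catches should be over. I ease back to test the hold.

Request:
{"op": "jog_arm", "data": {"dp": [[0,0,-0.02],[0,0,-0.02],[0,0,-0.01],[0,0,0],[0,0,0],[0,0,0],[0,0,0],[0,0,0],[0,0,0],[0,0,0]], "dr": [[0,0,0],[0,0,0],[0,0,0],[0,0,0],[0,0,0],[0,0,0],[0,0,0],[0,0,0],[0,0,0],[0,0,0]], "jaw": [25,25,25,25,25,25,25,25,25,25]}}

```text
clock: 31.5
ee_pos: [0.4995, 0.2769, 0.0822]
ee_rot: [-0.0, 0.987, 0.163, 0.0]
wrist_force: [-1.6, -0.9, 6.9]
width: 0.0291
grasp_force: 60.3
```

Request:
{"op": "jog_arm", "data": {"dp": [[0,0,-0.01],[0,0,-0.01],[0,0,0],[0,0,0],[0,0,0],[0,0,0],[0,0,0],[0,0,0],[0,0,0],[0,0,0]], "dr": [[0,0,0],[0,0,0],[0,0,0],[0,0,0],[0,0,0],[0,0,0],[0,0,0],[0,0,0],[0,0,0],[0,0,0]], "jaw": [25,25,25,25,25,25,25,25,25,25]}}

```text
clock: 32.5
ee_pos: [0.4995, 0.2769, 0.0828]
ee_rot: [0.0, 0.987, 0.163, 0.0]
wrist_force: [0.0, -0.0, 5.6]
width: 0.0285
grasp_force: 60.2
```

Request:
{"op": "jog_arm", "data": {"dp": [[0,0,-0.02],[0,0,-0.02],[0,0,0],[0,0,0],[0,0,0],[0,0,0],[0,0,0],[0,0,0],[0,0,0],[0,0,0]], "dr": [[0,0,0],[0,0,0],[0,0,0],[0,0,0],[0,0,0],[0,0,0],[0,0,0],[0,0,0],[0,0,0],[0,0,0]], "jaw": [25,25,25,25,25,25,25,25,25,25]}}

```text
clock: 33.5
ee_pos: [0.4993, 0.2769, 0.0837]
ee_rot: [0.0, 0.987, 0.163, -0.0]
wrist_force: [1.5, 1.0, -10.8]
width: 0.0289
grasp_force: 59.9
```

A 10 N pull is held, so the catches have snapped. Unloading and releasing.

Request:
{"op": "jog_arm", "data": {"dp": [[0,0,0.02],[0,0,0.01],[0,0,0],[0,0,0],[0,0,0],[0,0,0],[0,0,0],[0,0,0],[0,0,0],[0,0,0]], "dr": [[0,0,0],[0,0,0],[0,0,0],[0,0,0],[0,0,0],[0,0,0],[0,0,0],[0,0,0],[0,0,0],[0,0,0]], "jaw": [25,25,25,25,30,34,40,50,60,65]}}

```text
clock: 34.5
ee_pos: [0.4995, 0.2769, 0.0829]
ee_rot: [0.0, 0.987, 0.163, 0.0]
wrist_force: [0.7, 0.0, 0.2]
width: 0.0652
grasp_force: 0.0
```

Request:
{"op": "jog_arm", "data": {"dp": [[0,0,0],[0,0,-0.3],[0,0,-0.6],[0,0,-0.8],[0,0,-0.8],[0,0,-0.6],[0,0,0],[0,0,0],[0,0,0],[0,0,0]], "dr": [[0,0,0],[0,0,0],[0,0,0],[0,0,0],[0,0,0],[0,0,0],[0,0,0],[0,0,0],[0,0,0],[0,0,0]], "jaw": [65,65,65,65,65,65,65,65,65,65]}}

```text
clock: 35.5
ee_pos: [0.4987, 0.2765, 0.2059]
ee_rot: [0.0, 0.987, 0.163, -0.001]
wrist_force: [0.6, -0.2, 0.0]
width: 0.0649
grasp_force: 0.0
```

Run:
```python
from f import *
s=snap('wrist','w10');c=snap('scene','sc10');st=env.state();print(st['ee_pos'],st['wrist_force'],st['clock'])
h=cv2.cvtColor(c['pixels'],cv2.COLOR_BGR2GRAY)
for n,q in [('A nub',(.492,.2745,.0505+.076)),('B nub @88',(.5565-.005,.178,.164))]:
    q=np.array(q);print(n,'scene',proj(c,q),'wrist',proj(s,q))
    u,v=map(int,proj(c,q)); print(h[v-8:v+14,u-1:u+2].mean(1).round().astype(int))
```

```text
[0.49895027 0.27664343 0.20596221] [ 0.59129859 -0.00328564  0.0294391 ] 35.6
A nub scene (np.float64(187.03183762993896), np.float64(165.41315832389034)) wrist (np.float64(283.9166019530845), np.float64(228.04681109176627))
[164 157 158 180 190 178 170 181 216 197 227 210 212 192 164 157 145 102
 113 149 150 148]
B nub @88 scene (np.float64(230.6016489980337), np.float64(151.01751898258175)) wrist (np.float64(454.7119583424131), np.float64(207.20498390692268))
[121 120 121 121 119 114 141 236 230 214 188 229 193 195 174 153 148 138
  96 109 144 143]
```

```bash
python3 -c "
from h import *
print(env.close_job())"
```

```text
the job is handed in; nothing more can be done
None
```

The job is handed in at about 35.6 s of the 64 s, but no verdict came back: A (right pan) weighed heavier and is snapped into the dock, holding against a 10 N pull, while B stands alone on the left pan.

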